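Swing out the folding hook and hang the swing bolt

TASK

Push the folded steel hook on the grey stand out until it meets its stop, gently and without clamping it. Then take the swing bolt from the wooden rack, slip its eye over the hook and slide it back until you feel it seat against the collar - press with about 8 N, never over 15 N - and let it hang there freely, hook still fully out. Leave everything else where it is.

Things in the scene. Friction and masses are not known exactly. Their poses are not given: they have to be found in the camera images.
- hook_stand: fixed grey steel stand, foot 110 x 150 x 12 mm, with an upright plate 115 mm wide, 8 mm thick, top edge 202 mm above the table. Origin on the table directly below the hook's vertical pivot axis. Its -x axis is the front (the side to which the hook swings out), z up. The plate's front face lies 22 mm behind (+x) the pivot axis; the plate reaches from 70 mm on the -y side to 45 mm on the +y side of the pivot. Place and yaw vary
- pivot (a point): point on the vertical pivot axis of the hook at the height of the peg's axis, 165 mm above the table; axes as hook_stand
- hook (a joint): swing of the hook in rad: 0 = flat along the plate, peg along the stand's +y, free end overhanging the plate's edge by 65 mm; grows anticlockwise from above to a firm stop at 1.57 = straight out, along the stand's -x. Starts at 0 to 0.2. Stiff hinge: 0.3 N m (4 N at 80 mm) turns it, it stays where left; a like side push swings it back. Push, do not clamp: over 25 N harms it
- peg (a point): root of the hook's round level steel peg (9 mm diameter), on the pivot axis at peg height; x along the peg to its free end, z up. A dark steel stop collar (26 mm diameter, 10 mm long) is clamped round the peg; its outer face lies anywhere from 22 to 64 mm from the pivot axis, differs every time and is not reported: feel for it (or look). It does not slip below 60 N
- peg_tip (a point): centre of the red ball (11 mm diameter) at the peg's free end, 110 mm from the pivot axis. The bolt's eye goes on over it; a bolt that hangs freely has the centre of its eye 4.5 mm below the peg's axis
- bolt_eye (a point): centre of the eye of the zinc-plated swing bolt: a round eye 36 mm outside diameter, 16 mm thick, with a through hole of 18 mm diameter along its x axis; z points up from the shank to the eye. The shank, 16 mm diameter, ends 100 mm below the eye's centre. 0.15 to 0.27 kg. The bolt stands upright in a blind hole of the rack, 35 mm deep in 18 mm wide, so must be lifted by over 35 mm. The round outside of the eye can be gripped from above across its y axis (36 mm)
- rack: fixed wooden block 70 x 150 x 50 mm high, origin under its centre; the swing bolt stands in its middle hole
- pin_a: brass dowel pin, 12 mm diameter, 55 mm long, standing in the rack, top 70 mm above the table; leave alone
- pin_b: second such brass pin; leave alone
- mallet: orange hard rubber mallet lying down, about 320 mm long, 60 mm high; leave alone
- jaw_pad: green anodized vise jaw pad, 26 x 100 x 30 mm; leave alone
- jar: amber jar with black cap, 56 mm diameter, 75 mm high; leave alone
- spacer: aluminium spacer ring, 48 mm diameter, 14 mm high; leave alone

How it is judged:
By the outcome, as a careful person would: the job done as asked, in the order asked, and still so for the second after the job is handed in, with the robot touching nothing.
It also fails if it takes over 72 s, if anything falls off the work surface, if the arm or the gripper's body presses on something with over 40 N, if the wrist force passes 120 N, or if a joint passes its speed limit or range.

ROBOT

A 7-joint arm with a two-finger parallel gripper is mounted at the origin on the work surface. World frame = base frame: x ahead of the robot, y to its left, z up, the work surface at z = 0. Lengths are in m, angles in rad, forces in N, time in s.
With the tool pointing down it reaches from about 0.4 to 0.85 m from the base axis. Payload 4.4 kg.
Tool frame: the origin (TCP) lies on the centre line of the jaws, within the pads' length; the fingertips stand 19 mm ahead of it and the grasp point (between the pads) is the TCP; z points along the fingers, y is the line along which they close (so a half turn about z gives the same grasp; the last joint's range is limited). The gripper opens to 94 mm and grips with 3 to 60 N. Pads are 16 mm wide; open, the fingers measure 119 mm over their backs; the gripper's body (75 mm by 177 mm) begins 78 mm behind the grasp point.
Start: joints at [-1.353, 0.628, 0.038, 1.517, -0.027, 0.996, -0.02], TCP at [0.182, 0.624, 0.224] pointing down, gripper open.
Joint ranges: [-3.06, 3.06], [-0.37, 2.12], [-1.25, 1.32], [0.18, 2.47], [-1.1, 4.24], [0.23, 1.98], [-2.94, 2.94]. Speed limits (rad/s): [2.57, 2.57, 3.14, 3.14, 3.14, 3.14, 3.14].

INTERFACE

Orientations are given as a unit quaternion [w, x, y, z].
In Python, from cell import manip gives the robot as it stands.
- The arm moves only by the tool servo_tool, never from a script. Its argument "targets" is one flat list of numbers, 7 for each row, row after row: the closure, from 0 (fully open) to 1 (shut), then the shift along the tool's x, y, z in units of 200 mm (1.0 is 200 mm), then the turn, a rotation vector about the tool's x, y, z in units of 180 degrees (1.0 is 180 degrees). In form: [fingers, x, y, z, ax, ay, az, fingers, x, y, z, ax, ay, az, ...]. A call has 1 to 5 rows; each row is the pose to reach, as a shift and turn from the pose commanded when the call began, along the tool's axes at that moment, turning the shorter way round; what a row does not reach only later rows make up. A row lasts 1/8 s, in which the tool goes at most 62.5 mm and 10.7 degrees, less where a joint would pass 70% of its speed; a pose out of reach is approached as far as the arm can. A call with a number of a shift or a turn outside -1 to 1 is refused whole. A call with a gripper value outside its range is refused whole. The fingers move at their own pace and stop on an object; the grip force is fixed at half the most. Time passes only in rows, so rows that repeat a pose let the fingers close. It gives the time, the measured TCP pose, the force, the opening and the grip force at its end, in the units of the state.
- manip.read_state(): the state, without advancing time (a new reading comes with each control period).
- manip.capture(name): name is "side" or "top" or "wrist"; returns the picture (420x560x3 uint8, blue, green, red); there is no depth.
- manip.get_calibration(name): a dict with "K" (3x3 intrinsics, pixels), "eye" and "attitude" of the camera in the world. Camera axes: x right, y up, looking along -z (the intrinsics and any distortion apply to the point x, -y, -z); pixel columns grow to the right and rows downward; lengths in m; the calibration is good to about 2 mm. The wrist camera is an equidistant fisheye: a pixel r from the principal point sees the ray r / f radians off the axis. A picture is of the moment at which its call begins: read the wrist's pose just before it. get_calibration takes no time and is no camera call; for the wrist camera it gives the pose at the moment of the call.
- manip.job_done(): hands the job in; it is judged then, once.
Trained networks look in the newest picture that a camera, given by its name, has taken for a name from the list of things; names that differ only in an ending like _2 or _b are one class to them, and where a whole thing is asked for, a point or a joint stands for the part that bears it (a point fixed in the world has none). Each returns a list of dicts, best first, with "score" (0 to 1); they miss things now and then, are a little off and sometimes report something else, mostly with a low value. They report only what shows in the picture. A call takes as long as a camera call.
- manip.boxes_of(camera, target): "bbox" ([centre column, centre row, width, height] as shares, 0 to 1, of the picture: columns of its width, rows of its height, round what is visible of it).
- manip.silhouettes(camera, target): "pixels" (420x560 bool, what is visible of it) and "bbox" ([centre column, centre row, width, height] as shares, 0 to 1, of the picture: columns of its width, rows of its height, round what is visible of it).
The state is a dict: "time_s": time; "qpos": joint angles; "qvel": joint speeds; "joint_torque": joint torques, N m; "ee_pos": TCP position; "tcp_rot": TCP orientation; "force": force on the tool from outside, world axes, zero at the start; "ft_torque": the same for the moment, N m; "grip_width": opening from 0.0 (shut) to 1.0 (fully open); "gripper_force": force on a finger pad.
Only numpy, scipy, OpenCV 4.12 (cv2) and the standard library are available. Lean on these libraries where they do the work, as an engineer would, in place of code of your own. Each camera call takes 0.05 s, during which the arm holds its last target. There are 200 camera calls.

## Working session

There is one attempt and no reset: what is moved stays moved. The work goes in short steps, Python scripts to look and compute and a tool call to move; the robot and the scene stay as the last step left them, time stands still between calls to the robot, and variables do not carry over. Pictures are saved under pics/ and viewed, at most 10 in all, crops included, and the job is handed in when it is done.

Besides the shell and the picture viewer there is one more tool, called in YAML: its name, and indented under it one key for each argument. servo_tool: Moves the arm, as the interface text tells. Shifts and turns lie within -1 to 1; 1 stands for 200 mm of shift or 180 degrees of turn. Its arguments: {"type":"object","properties":{"targets":{"type":"array","items":{"type":"number","minimum":-1,"maximum":1}}},"required":["targets"]}

```bash
ls; mkdir -p pics; python3 - <<'E'
from cell import manip
import cv2,numpy as np
s=manip.read_state();print(s)
a=manip.capture("side");b=manip.capture("top")
cv2.imwrite("pics/a.png",np.vstack([a,b])[:, :]) 
cv2.imwrite("pics/side.png",a);cv2.imwrite("pics/top.png",b)
for c in("side","top","wrist"):
  k=manip.get_calibration(c);print(c,k)
for c in("side","top"):
  for t in("hook_stand","bolt_eye","peg_tip","peg","rack","hook"):
    r=manip.boxes_of(c,t)
    print(c,t,[(round(x["score"],2),np.round(np.array(x["bbox"])*[560,420,560,420],1).tolist()) for x in r[:2]])
E
```

```text
pics
{'time_s': 0.0, 'qpos': array([-1.35279286,  0.62931948,  0.03844348,  1.51834503, -0.02700844,
        0.99630658, -0.02002269]), 'qvel': array([-1.16966307e-03,  1.37880997e-03,  1.34027723e-03, -1.10973372e-03,
       -4.06879422e-04,  4.45210029e-05,  1.68711894e-04]), 'joint_torque': array([ 9.67030865e-04, -5.49722242e+01,  1.14403166e+00, -1.86637348e+01,
       -5.21851983e-02,  2.37435289e-02,  1.53422989e-04]), 'ee_pos': array([0.18180085, 0.62340664, 0.22357874]), 'tcp_rot': array([-1.23337497e-04,  1.41439787e-01,  9.89946423e-01, -9.22040438e-04]), 'force': array([-0.00758724, -0.09548957, -0.36749718]), 'ft_torque': array([ 0.03665912,  0.02852966, -0.0143279 ]), 'gripper_force': 0.0, 'grip_width': 1.000494099803054}
side {'K': array([[403.98149343,   0.        , 282.35344117],
       [  0.        , 403.98149343, 205.60783256],
       [  0.        ,   0.        ,   1.        ]]), 'eye': array([ 0.27538119, -0.73495287,  0.59711705]), 'attitude': array([ 0.86551341,  0.47193031, -0.08742766, -0.14326449])}
top {'K': array([[497.56370035,   0.        , 281.56661581],
[... 479 characters left out ...]
511, -0.10693465, -0.07946787,  0.59456181])}
side hook_stand [(0.73, [253.7, 168.2, 53.0, 94.4])]
side bolt_eye [(0.76, [324.6, 286.6, 17.8, 39.9])]
side peg_tip [(0.48, [270.6, 153.3, 18.7, 27.9])]
side peg []
side rack [(0.72, [322.6, 318.2, 74.9, 83.2])]
side hook [(0.71, [271.1, 151.8, 21.2, 24.8])]
top hook_stand [(0.59, [162.6, 221.5, 102.1, 55.2]), (0.57, [255.3, 283.0, 22.6, 21.7])]
top bolt_eye [(0.61, [379.1, 222.4, 15.7, 8.7]), (0.44, [358.8, 326.6, 26.8, 27.5])]
top peg_tip [(0.76, [187.4, 203.2, 55.5, 16.3])]
top peg [(0.58, [186.0, 201.6, 52.7, 14.5])]
top rack [(0.65, [374.2, 223.7, 72.4, 48.3])]
top hook [(0.69, [186.0, 202.3, 55.5, 11.4]), (0.5, [165.9, 222.3, 96.4, 55.2])]
```

View pics/side.png

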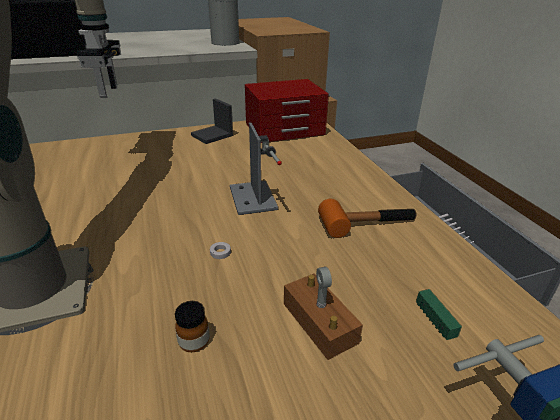

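View pics/top.png

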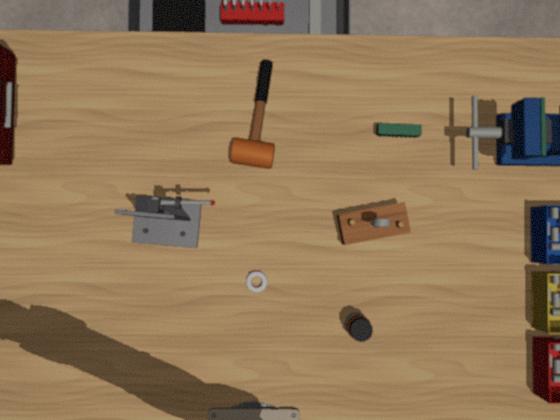

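Side view: stand at about (255,170), red tip at (279,162), eye at (323,277). Top view: red tip at (212,203), plate edge from (117,212) to (173,215), eye at (380,222).

```bash
cat > h.py <<'E'
from cell import manip
import cv2,numpy as np
from scipy.spatial.transform import Rotation as R
def rot(q): q=np.asarray(q); return R.from_quat(q[[1,2,3,0]])
def ray(cal,u,v,fish=False):
    K=cal["K"];x=(u-K[0,2])/K[0,0];y=(v-K[1,2])/K[1,1]
    if fish:
        r=np.hypot(x,y);s=np.sin(r)/max(r,1e-9);d=np.array([x*s,-y*s,-np.cos(r)])
    else: d=np.array([x,-y,-1.]);d/=np.linalg.norm(d)
    return np.array(cal["eye"]),rot(cal["attitude"]).apply(d)
def tri(rays):
    A=0;b=0
    for o,d in rays:
        P=np.eye(3)-np.outer(d,d);A=A+P;b=b+P@o
    p=np.linalg.solve(A,b)
    return p,[float(np.linalg.norm((np.eye(3)-np.outer(d,d))@(p-o))) for o,d in rays]
def atz(r,z): o,d=r;return o+d*(z-o[2])/d[2]
def proj(cal,p,fish=False):
    c=rot(cal["attitude"]).inv().apply(np.array(p)-cal["eye"]);x,y,z=c[0],-c[1],-c[2];K=cal["K"]
    if fish:
        n=np.hypot(x,y);t=np.arctan2(n,z);x,y=x/n*t,y/n*t
    else: x,y=x/z,y/z
    return np.array([K[0,2]+K[0,0]*x,K[1,2]+K[1,1]*y])
def red(im):
    h=cv2.cvtColor(im,cv2.COLOR_BGR2HSV)
    m=((h[...,0]<6)|(h[...,0]>174))&(h[...,1]>150)&(h[...,2]>70)
    n,l,st,c=cv2.connectedComponentsWithStats(m.astype(np.uint8));return st[1:],c[1:]
def tool(p):  # world vector -> tool axes
    return rot(manip.read_state()["tcp_rot"]).inv().apply(p)
E
python3 - <<'E'
from h import *
S=manip.get_calibration("side");T=manip.get_calibration("top")
a=cv2.imread("pics/side.png");b=cv2.imread("pics/top.png")
for n,im in(("s",a),("t",b)):
    st,c=red(im);print(n,[(s[4],np.round(x,1).tolist()) for s,x in zip(st,c) if 3<s[4]<300])
print("tip",tri([ray(S,279,162),ray(T,212.5,203)]))
print("eye",tri([ray(S,323,276),ray(T,380,222.5)]))
print("eye z.115",atz(ray(T,380,222.5),.115))
print("rack",[atz(ray(T,*p),.05)for p in((337,222),(405,204),(411,230),(343,244))])
print("plate top",[atz(ray(T,*p),.202)for p in((115,212),(173,216))])
print("tip z.165",atz(ray(T,212.5,203),.165),atz(ray(T,160,202),.165))
E
```

```text
s [(np.int32(5), [312.2, 97.2]), (np.int32(9), [320.1, 96.4]), (np.int32(5), [291.0, 99.0]), (np.int32(7), [280.1, 100.1]), (np.int32(7), [318.4, 110.4]), (np.int32(4), [271.0, 115.2]), (np.int32(5), [280.2, 114.2]), (np.int32(15), [260.1, 127.0]), (np.int32(4), [319.2, 123.2]), (np.int32(4), [267.5, 129.2]), (np.int32(4), [276.2, 128.2]), (np.int32(10), [278.8, 162.0])]
t [(np.int32(9), [212.0, 202.0])]
tip (array([0.55782834, 0.07727241, 0.1686871 ]), [0.0008935806053240085, 0.0008935806053240607])
eye (array([ 0.52268548, -0.26515499,  0.11670786]), [0.0002727613240033271, 0.0002727613240032878])
eye z.115 [ 0.52247259 -0.26541713  0.115     ]
rack [array([ 0.52426917, -0.18392041,  0.05      ]), array([ 0.56555586, -0.33545264,  0.05      ]), array([ 0.50785219, -0.34864264,  0.05      ]), array([ 0.47572264, -0.19735439,  0.05      ])]
plate top [array([0.53629594, 0.25759974, 0.202     ]), array([0.52963275, 0.14800995, 0.202     ])]
tip z.165 [0.55719886 0.07800021 0.165     ] [0.55825617 0.18139902 0.165     ]
```

```bash
python3 - <<'E'
import cv2,numpy as np
b=cv2.imread("pics/top.png");a=cv2.imread("pics/side.png")
x=cv2.resize(b[180:260,105:225],None,fx=4,fy=4,interpolation=cv2.INTER_CUBIC)
y=cv2.resize(b[190:260,330:420],None,fx=3,fy=4,interpolation=cv2.INTER_CUBIC)
z=cv2.resize(a[110:220,220:300],None,fx=3,fy=2,interpolation=cv2.INTER_CUBIC)
w=np.zeros((560,770,3),np.uint8);w[:320,:480]=x;w[:280,490:760]=y;w[330:550,:240]=z
z=cv2.resize(a[255:355,280:365],None,fx=2,fy=2,interpolation=cv2.INTER_CUBIC);w[330:530,260:430]=z
cv2.imwrite("pics/crop1.png",w)
E
```

```text
(no output)
```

View pics/crop1.png

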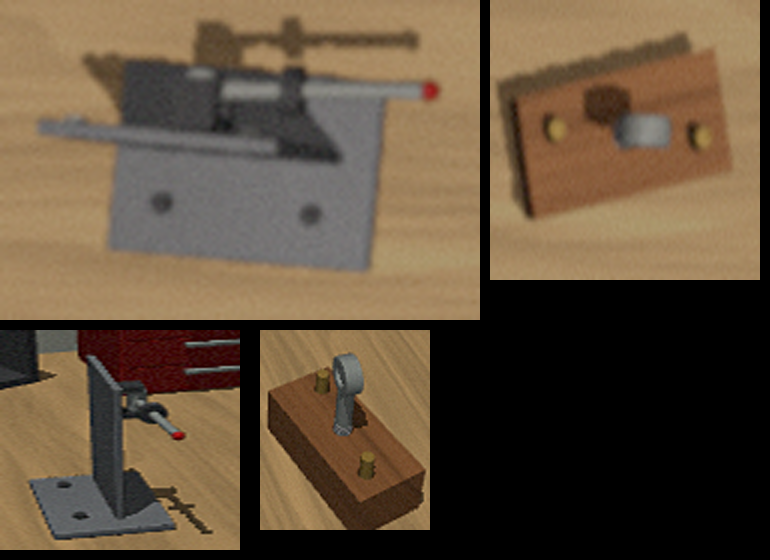

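Crop: the peg runs almost along world -y from the pivot, with the collar about 43 mm out. The eye's hole axis points roughly along world x. Next I'll close the fingers and move to just above the push point.

servo_tool:
  targets: [1,-0.4,-0.34,-0.1,0,0,-0.03,1,-0.7,-0.6,-0.2,0,0,-0.05,1,-0.9,-0.76,-0.23,0,0,-0.07,1,-1,-0.85,-0.23,0,0,-0.07,1,-1,-0.85,-0.23,0,0,-0.07]

```text
time_s: 1.32
ee_pos: [0.3294, 0.4011, 0.2714]
tcp_rot: [0.001, 0.035, 0.999, -0.0]
force: [0.0, 0.2, 0.6]
grip_width: 0.506
gripper_force: 0.0
```

servo_tool:
  targets: [1,-0.15,-0.2,0,0,0,0,1,-0.35,-0.45,0,0,0,0,1,-0.5,-0.65,0,0,0,0,1,-0.57,-0.72,0,0,0,0]

```text
time_s: 1.82
ee_pos: [0.4324, 0.2515, 0.2705]
tcp_rot: [0.0, 0.034, 0.999, -0.0]
force: [-0.8, 0.4, -0.4]
grip_width: 0.08
gripper_force: 0.0
```

```bash
python3 - <<'E'
from h import *
c=manip.get_calibration("wrist");im=manip.capture("wrist");cv2.imwrite("pics/w1.png",im)
print(c["eye"],rot(c["attitude"]).apply([0,0,-1]))
st,ce=red(im)
for s,x in zip(st,ce):
    if 15<s[4]<2000: print(s[4],x,atz(ray(c,*x,True),.165))
for n,p in(("tip",(.5575,.0777,.165)),("piv",(.5575,.1875,.165)),("eye",(.5225,-.265,.115))): print(n,proj(c,p,True))
E
```

```text
[0.35421651 0.25814481 0.43065018] [ 0.26418424 -0.01771852 -0.96430946]
86 [480.6744186  303.98837209] [0.54977048 0.46922019 0.165     ]
tip [128.33992032 335.26508282]
piv [223.96451757 337.94883095]
eye [-28.49492775 278.52648218]
```

View pics/w1.png

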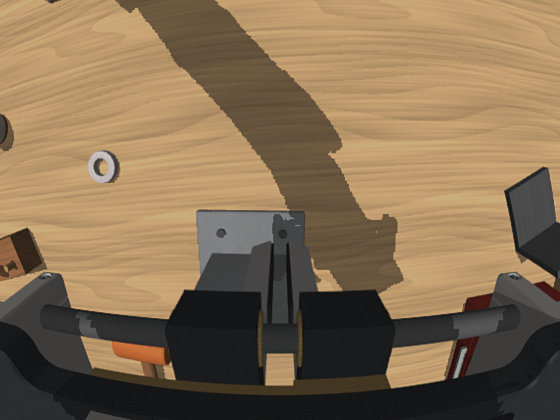

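The wrist view shows the stand's foot square to the picture (edge at row 211), so the tool yaw matches the stand. The peg is hidden behind the gripper. I'll go to behind the peg and lower.

servo_tool:
  targets: [1,-0.2,-0.28,0,0,0,0,1,-0.4,-0.55,0,0,0,0,1,-0.52,-0.7,0,0,0,0,1,-0.52,-0.7,0,0,0,0]

```text
time_s: 2.38
ee_pos: [0.5276, 0.1049, 0.2702]
tcp_rot: [0.001, 0.035, 0.999, -0.001]
force: [-1.0, -0.4, -0.5]
grip_width: 0.003
gripper_force: 0.0
```

servo_tool:
  targets: [1,0,0,0.15,0,0,0,1,0,0,0.32,0,0,0,1,0,0,0.46,0,0,0,1,0,0,0.51,0,0,0]

```text
time_s: 2.88
ee_pos: [0.5241, 0.11, 0.167]
tcp_rot: [-0.002, 0.03, 1.0, 0.0]
force: [0.3, 0.9, 0.6]
grip_width: 0.007
gripper_force: 0.0
```

```bash
python3 - <<'E'
from h import *
s=manip.read_state();print(s["ee_pos"],s["tcp_rot"],s["force"],s["grip_width"])
T=manip.get_calibration("top");b=manip.capture("top");a=manip.capture("side")
st,c=red(b);print([(q[4],x) for q,x in zip(st,c) if q[4]>3])
w=np.zeros((500,780,3),np.uint8)
w[:400,:480]=cv2.resize(b[150:250,120:240],None,fx=4,fy=4);w[:440,490:770]=cv2.resize(a[100:210,230:300],None,fx=4,fy=4)
cv2.imwrite("pics/c2.png",w)
E
```

```text
[0.52410182 0.10996561 0.16697462] [-1.63467468e-03  3.03327779e-02  9.99538473e-01  3.02345796e-04] [0.33923424 0.93264501 0.56916559] 0.006568999695497221
[(np.int32(1132), array([252.87897527,  13.60335689])), (np.int32(6), array([ 4.66666667, 61.5       ])), (np.int32(8), array([  1.625, 151.75 ])), (np.int32(5), array([  1.2, 156.6])), (np.int32(10), array([212.2, 202.1])), (np.int32(368), array([552.25815217, 372.63858696])), (np.int32(8), array([533. , 365.5]))]
```

View pics/c2.png

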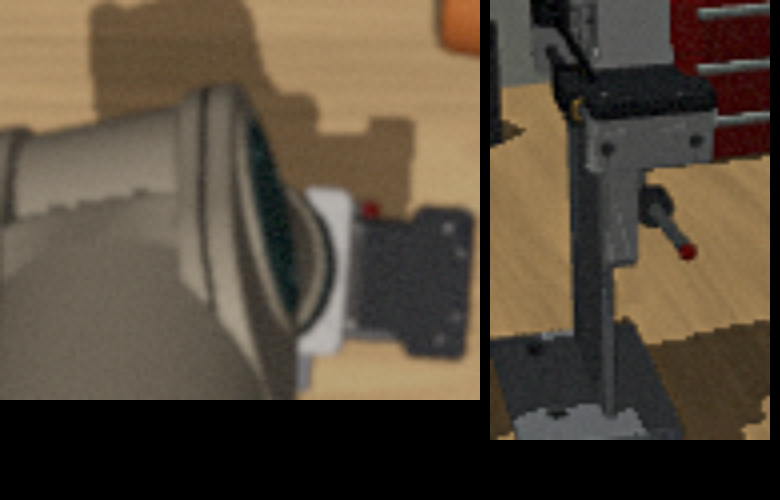

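The crops show the finger behind the peg on the plate side, clear of the plate. The red tip is in front of it. Start the gentle arc push.

servo_tool:
  targets: [1,-0.05,0,0,0,0,0,1,-0.09,-0.01,0,0,0,0,1,-0.13,-0.01,0,0,0,0,1,-0.17,-0.01,0,0,0,0,1,-0.21,0,0,0,0,0]

```text
time_s: 3.6
ee_pos: [0.5674, 0.1049, 0.1683]
tcp_rot: [-0.001, 0.032, 0.999, 0.0]
force: [-4.9, 1.5, 1.3]
grip_width: 0.008
gripper_force: 2.1
```

servo_tool:
  targets: [1,-0.04,0.007,0,0,0,0,1,-0.08,0.02,0,0,0,0,1,-0.12,0.037,0,0,0,0,1,-0.155,0.057,0,0,0,0,1,-0.19,0.082,0,0,0,0]

```text
time_s: 4.22
ee_pos: [0.6067, 0.1183, 0.1681]
tcp_rot: [-0.001, 0.032, 0.999, -0.0]
force: [-5.2, 0.1, -0.7]
grip_width: 0.004
gripper_force: 1.9
```

servo_tool:
  targets: [1,-0.032,0.028,0,0,0,0,1,-0.062,0.06,0,0,0,0,1,-0.09,0.098,0,0,0,0,1,-0.112,0.137,0,0,0,0,1,-0.127,0.17,0,0,0,0]

```text
time_s: 4.85
ee_pos: [0.6349, 0.1513, 0.1686]
tcp_rot: [0.0, 0.032, 0.999, -0.0]
force: [-3.9, -3.5, 0.6]
grip_width: 0.005
gripper_force: 1.7
```

servo_tool:
  targets: [1,-0.012,0.025,0,0,0,0,1,-0.018,0.05,0,0,0,0,1,-0.022,0.065,0,0,0,0,1,-0.022,0.07,0,0,0,0]

```text
time_s: 5.35
ee_pos: [0.6399, 0.1647, 0.1686]
tcp_rot: [0.0, 0.032, 0.999, -0.0]
force: [-1.9, -3.9, 0.2]
grip_width: 0.004
gripper_force: 1.6
```

servo_tool:
  targets: [1,0,0.005,0,0,0,0,1,0,0.01,0,0,0,0,1,0,0.015,0,0,0,0]

```text
time_s: 5.72
ee_pos: [0.6402, 0.1674, 0.1686]
tcp_rot: [0.001, 0.032, 0.999, -0.0]
force: [-1.4, -5.1, 0.7]
grip_width: 0.004
gripper_force: 2.4
```

servo_tool:
  targets: [1,0,0.005,0,0,0,0,1,0,0.01,0,0,0,0]

```text
time_s: 5.98
ee_pos: [0.6402, 0.1675, 0.1686]
tcp_rot: [0.0, 0.033, 0.999, -0.001]
force: [-2.7, -7.7, 1.5]
grip_width: 0.006
gripper_force: 3.7
```

servo_tool:
  targets: [1,0,0.007,0,0,0,0,1,0,0.012,0,0,0,0]

```text
time_s: 6.22
ee_pos: [0.6402, 0.1677, 0.1686]
tcp_rot: [-0.0, 0.033, 0.999, -0.003]
force: [-2.2, -10.0, 2.5]
grip_width: 0.008
gripper_force: 5.3
```

The position stopped while the force rose to 10 N, so the hook is at its stop. Back off, rise and travel toward the bolt.

servo_tool:
  targets: [1,0,-0.1,0,0,0,0,1,0,-0.25,0,0,0,0,1,0,-0.3,-0.15,0,0,0,1,0,-0.3,-0.35,0,0,0,1,0,-0.3,-0.45,0,0,0]

```text
time_s: 6.85
ee_pos: [0.6379, 0.1132, 0.2613]
tcp_rot: [0.003, 0.032, 0.999, 0.002]
force: [0.2, -0.2, -0.4]
grip_width: 0.003
gripper_force: 0.0
```

servo_tool:
  targets: [0.3,0.08,-0.2,0,0,0,0,0.3,0.18,-0.45,0,0,0,0,0.3,0.28,-0.7,0,0,0,0,0.3,0.36,-0.9,0,0,0,0,0.38,0.38,-0.98,0,0,0,0]

```text
time_s: 7.48
ee_pos: [0.5476, -0.0806, 0.2592]
tcp_rot: [0.001, 0.034, 0.999, 0.0]
force: [0.5, 0.7, -0.1]
grip_width: 0.503
gripper_force: 0.0
```

servo_tool:
  targets: [0.3,0.08,-0.2,0,0,0,0,0.3,0.18,-0.45,0,0,0,0,0.3,0.28,-0.7,0,0,0,0,0.3,0.36,-0.9,0,0,0,0,0.3,0.38,-0.98,0,0,0,0]

```text
time_s: 8.1
ee_pos: [0.4598, -0.2707, 0.2587]
tcp_rot: [0.001, 0.033, 0.999, -0.0]
force: [0.1, 0.2, 0.3]
grip_width: 0.697
gripper_force: 0.0
```

```bash
python3 - <<'E'
from h import *
s=manip.read_state();print(s["ee_pos"],s["tcp_rot"],s["force"],s["grip_width"])
c=manip.get_calibration("wrist");im=manip.capture("wrist");cv2.imwrite("pics/w2.png",im);np.save("w2.npy",c,allow_pickle=True)
for r in manip.silhouettes("wrist","bolt_eye")[:2]:
    ys,xs=np.where(r["pixels"]);print(r["score"],np.array(r["bbox"])*[560,420,560,420],xs.size)
print(proj(c,(.5225,-.265,.116),True))
T=manip.get_calibration("top");b=manip.capture("top");S=manip.get_calibration("side");a=manip.capture("side")
for i in(a,b):
    st,ce=red(i);print([(int(q[4]),np.round(x,1).tolist()) for q,x in zip(st,ce) if 3<q[4]<40])
print(manip.boxes_of("top","peg_tip")[:2])
w=np.zeros((560,790,3),np.uint8)
w[:420,:560]=im
w[0:300,565:785]=cv2.resize(b[150:225,130:185],None,fx=4,fy=4);w[300:560,565:785]=cv2.resize(a[100:230,230:340],None,fx=2,fy=2)
cv2.imwrite("pics/c3.png",w)
E
```

```text
[ 0.45977876 -0.27074381  0.25873017] [ 9.49960571e-04  3.30082054e-02  9.99454621e-01 -1.28663597e-04] [0.05967357 0.16321038 0.26553788] 0.6972498304548954
0.76 [287.448 253.932  38.92   40.488] 1035
[287.94439082 264.6508175 ]
[(17, [325.5, 94.2]), (34, [263.8, 115.9]), (11, [266.5, 112.1])]
[(10, [4.8, 61.0]), (7, [4.6, 67.6]), (9, [161.9, 146.2]), (15, [1.7, 153.3]), (10, [533.4, 363.5]), (7, [533.1, 370.6]), (8, [533.4, 381.1])]
[{'bbox': [0.2848, 0.4164, 0.0257, 0.1514], 'score': 0.87}]
```

View pics/c3.png

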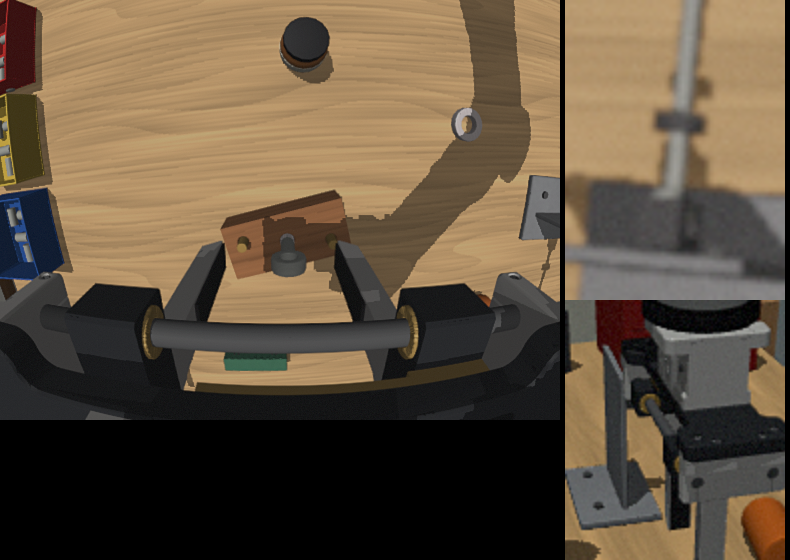

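Wrist view: eye at about (289,262), on the prediction, and lying nearly across the jaws. In the top crop the hook points straight out, tip at (161.9,146.2), collar at (158.7,180.5). I'll check the eye's yaw close up.

```bash
python3 - <<'E'
from h import *
T=manip.get_calibration("top")
t=atz(ray(T,161.9,146.2),.165);k=atz(ray(T,158.7,180.5),.165);print("tip",t,"collar",k,"dist",np.linalg.norm(t-k))
im=cv2.imread("pics/w2.png")
x=cv2.resize(im[225:285,255:325],None,fx=8,fy=8,interpolation=cv2.INTER_CUBIC);cv2.imwrite("pics/c4.png",x)
E
```

```text
tip [0.66917971 0.17971271 0.165     ] collar [0.60082282 0.18475192 0.165     ] dist 0.06854238035197749
```

View pics/c4.png

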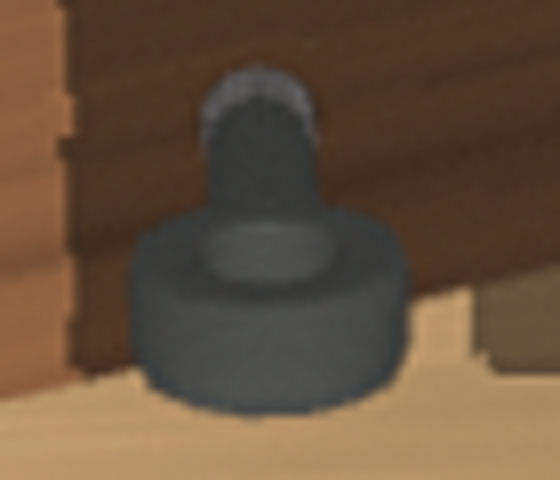

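The eye is square to the jaws within about 3°. Move over it and descend.

servo_tool:
  targets: [0.3,-0.2,0.03,0,0,0,0,0.3,-0.31,0.05,0.05,0,0,0,0.3,-0.31,0.05,0.25,0,0,0,0.3,-0.31,0.05,0.5,0,0,0,0.3,-0.31,0.05,0.65,0,0,0]

```text
time_s: 8.98
ee_pos: [0.5223, -0.26, 0.1261]
tcp_rot: [-0.001, 0.03, 1.0, 0.001]
force: [0.1, 0.5, 0.3]
grip_width: 0.7
gripper_force: 0.0
```

servo_tool:
  targets: [0.3,0,0,0.06,0,0,0,0.3,0,0,0.06,0,0,0]

```text
time_s: 9.22
ee_pos: [0.5225, -0.262, 0.1163]
tcp_rot: [-0.0, 0.031, 1.0, 0.0]
force: [0.5, 0.2, 0.5]
grip_width: 0.694
gripper_force: 0.0
```

servo_tool:
  targets: [0.4,0,-0.012,0,0,0,0,0.7,0,-0.012,0,0,0,0,1,0,-0.012,0,0,0,0,1,0,-0.012,0,0,0,0,1,0,-0.012,0,0,0,0]

```text
time_s: 9.85
ee_pos: [0.5221, -0.2658, 0.117]
tcp_rot: [0.0, 0.032, 0.999, -0.0]
force: [-0.2, -0.7, 3.7]
grip_width: 0.369
gripper_force: 30.0
```

servo_tool:
  targets: [1,0,0,0,0,0,0,1,0,0,0,0,0,0]

```text
time_s: 10.1
ee_pos: [0.5222, -0.2659, 0.117]
tcp_rot: [0.0, 0.032, 0.999, -0.0]
force: [-0.8, -0.9, 5.5]
grip_width: 0.362
gripper_force: 30.0
```

servo_tool:
  targets: [1,0,0,-0.08,0,0,0,1,0,0,-0.22,0,0,0,1,0,0,-0.4,0,0,0,1,0,0,-0.55,0,0,0,1,0,0,-0.65,0,0,0]

```text
time_s: 10.72
ee_pos: [0.5217, -0.2655, 0.2484]
tcp_rot: [0.0, 0.032, 0.999, -0.0]
force: [0.1, 0.2, -1.7]
grip_width: 0.368
gripper_force: 30.0
```

```bash
python3 - <<'E'
from h import *
s=manip.read_state();print(s["ee_pos"],s["tcp_rot"],s["force"],s["grip_width"],s["gripper_force"])
a=manip.capture("side");b=manip.capture("top");im=manip.capture("wrist")
S=manip.get_calibration("side")
for t in("bolt_eye","rack"): print(t,[(x["score"],np.array(x["bbox"])*[560,420,560,420]) for x in manip.boxes_of("side",t)[:2]])
print("tcp px",proj(S,s["ee_pos"]))
u,v=proj(S,s["ee_pos"]).astype(int)
st,ce=red(a);print([(int(q[4]),np.round(x,1).tolist()) for q,x in zip(st,ce) if 3<q[4]<40])
w=np.zeros((560,790,3),np.uint8)
w[:420,:560:]=im
w[:320,565:785]=cv2.resize(a[v-50:v+110,u-55:u+55],None,fx=2,fy=2)
w[320:560,565:785]=cv2.resize(a[120:200,240:313],(220,240))
cv2.imwrite("pics/c5.png",w)
E
```

```text
[ 0.52169657 -0.26554745  0.24836309] [ 4.20523424e-04  3.19516692e-02  9.99489319e-01 -1.20181440e-04] [ 0.10218464  0.24114087 -1.65561356] 0.3680398736974067 29.999363240785897
bolt_eye [(0.62, array([326.368, 232.26 ,  12.712,  66.696]))]
rack [(0.67, array([324.352, 318.612,  76.104,  86.184]))]
tcp px [328.28582498 213.19348058]
[(10, [289.6, 99.1]), (11, [309.8, 104.9]), (5, [280.4, 114.2]), (9, [310.7, 118.0])]
```

View pics/c5.png

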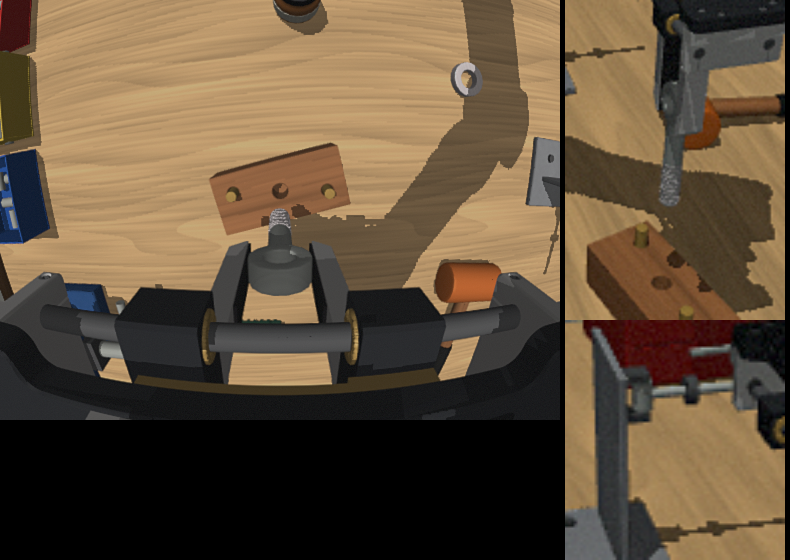

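Bolt is held upright (weight about 1.7 N), rack and pins undisturbed; the eye shows at (280,270) between the pads. Carry it to in front of the peg tip.

servo_tool:
  targets: [1,-0.04,0.1,0,0,0,0,1,-0.12,0.3,0,0,0,0,1,-0.2,0.5,0,0,0,0,1,-0.26,0.68,0,0,0,0,1,-0.3,0.76,0,0,0,0]

```text
time_s: 11.6
ee_pos: [0.5913, -0.1149, 0.245]
tcp_rot: [-0.001, 0.03, 1.0, 0.001]
force: [1.3, -0.1, -1.8]
grip_width: 0.365
gripper_force: 30.0
```

servo_tool:
  targets: [1,-0.06,0.15,0,0,0,0,1,-0.14,0.35,0,0,0,0,1,-0.22,0.55,0,0,0,0,1,-0.27,0.7,0,0,0,0,1,-0.3,0.76,0,0,0,0]

```text
time_s: 12.22
ee_pos: [0.6609, 0.0313, 0.2454]
tcp_rot: [-0.001, 0.031, 1.0, -0.0]
force: [-0.2, 0.4, -2.7]
grip_width: 0.363
gripper_force: 30.0
```

servo_tool:
  targets: [1,-0.06,0.15,0,0,0,0,1,-0.14,0.35,0,0,0,0,1,-0.22,0.55,0,0,0,0,1,-0.27,0.7,0,0,0,0,1,-0.29,0.75,0,0,0,0]

```text
time_s: 12.85
ee_pos: [0.7284, 0.1764, 0.2454]
tcp_rot: [-0.001, 0.032, 1.0, -0.0]
force: [-0.3, 0.2, -1.6]
grip_width: 0.37
gripper_force: 30.0
```

```bash
cat > m.py <<'E'
from h import *
import pickle,sys
s=manip.read_state();print(s["ee_pos"],s["tcp_rot"],s["force"],s["grip_width"])
c=manip.get_calibration("wrist");im=manip.capture("wrist");cv2.imwrite("pics/%s.png"%sys.argv[1],im)
st,ce=red(im)
print([(int(q[4]),np.round(x,1).tolist(),atz(ray(c,*x,True),.165).round(4).tolist()) for q,x in zip(st,ce) if 10<q[4]<2000])
print(proj(c,(.669,.180,.165),True),proj(c,s["ee_pos"],True))
pickle.dump(c,open(sys.argv[1]+".pkl","wb"))
for t in("bolt_eye","peg_tip"):
    print(t,[(round(x["score"],2),(np.array(x["bbox"])*[560,420,560,420]).round(1)) for x in manip.boxes_of("wrist",t)[:2]])
E
python3 m.py v1
```

```text
[0.72843978 0.17643181 0.2453577 ] [-6.83344572e-04  3.15583858e-02  9.99501616e-01 -3.48986479e-04] [-0.32802269  0.2016479  -1.63366171] 0.369668115908447
[(88, [547.2, 161.8], [0.6837, 0.4389, 0.165]), (116, [282.0, 146.1], [0.6669, 0.1834, 0.165]), (36, [542.1, 214.8], [0.7369, 0.4394, 0.165]), (21, [537.5, 243.0], [0.7669, 0.4394, 0.165]), (32, [532.5, 266.8], [0.7936, 0.439, 0.165]), (43, [552.9, 278.9], [0.8153, 0.4814, 0.165])]
[277.56488858 149.20018812] [277.21453625 271.6745257 ]
bolt_eye [(0.64, array([279.7, 251.7,  67.7,  88.9]))]
peg_tip [(0.91, array([282.8,  76.1,  36. , 149.5]))]
```

servo_tool:
  targets: [1,0,0,0.1,0,0,0,1,0,0,0.25,0,0,0,1,0,0,0.36,0,0,0,1,0,0,0.39,0,0,0]

```text
time_s: 13.5
ee_pos: [0.7273, 0.1728, 0.167]
tcp_rot: [-0.002, 0.033, 0.999, -0.001]
force: [-0.5, 0.3, -2.7]
grip_width: 0.363
gripper_force: 30.0
```

```bash
python3 m.py v2; python3 - <<'E'
from h import *
import pickle
a=pickle.load(open("v1.pkl","rb"));b=pickle.load(open("v2.pkl","rb"))
st,ce=red(cv2.imread("pics/v2.png"));x=[x for q,x in zip(st,ce) if 240<x[0]<330 and q[4]>10]
if x: print(tri([ray(a,282,146.1,True),ray(b,*x[0],True)]))
E
```

```text
[0.72729592 0.17284757 0.16704603] [-0.00153085  0.0333266   0.99944252 -0.00128403] [-0.50820183  0.26465018 -2.68838303] 0.36305156798330857
[(263, [289.8, 158.7], [0.6671, 0.1833, 0.165])]
[283.46235667 162.93995724] [277.21662559 271.60725021]
bolt_eye [(0.72, array([281.2, 251.7,  67.3,  89.3]))]
peg_tip [(0.91, array([291.3,  83.8,  50.2, 167.7]))]
(array([0.66678965, 0.18332522, 0.16727633]), [8.632396639626803e-05, 8.632396639628711e-05])
```

View pics/v2.png

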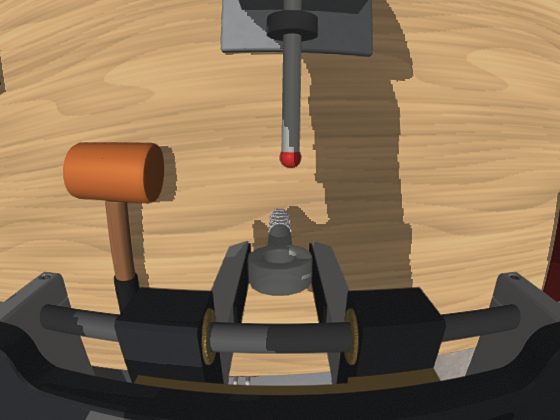

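The wrist view has the red tip at (290,158), the peg running up to the collar at about (292,25), and the eye centred at (280,270). That is 3 px right of the TCP's projection, so the wrist calibration has a bias of about 2 mm.

```bash
python3 - <<'E'
from h import *
import pickle
b=pickle.load(open("v2.pkl","rb"))
t=atz(ray(b,290.3,158.5,True),.166)
for p in((291.2,100),(291.7,60),(291.8,45)):
    q=atz(ray(b,*p,True),.166+.0035);d=t-q;print(q,np.degrees(np.arctan2(d[1],d[0])))
s=manip.read_state();r=rot(s["tcp_rot"]);print(r.as_matrix().round(4))
q=(r.as_matrix()[:,0]);print("tool x yaw",np.degrees(np.arctan2(-q[1],-q[0])))
# side camera check of eye vs tip
im=cv2.imread("pics/v2.png")
g=cv2.cvtColor(im,cv2.COLOR_BGR2GRAY)
for row in(60,80,100,120): print(row,g[row,278:306])
E
```

```text
[0.63808462 0.18570012 0.1695    ] -4.299381819781838
[0.61831437 0.18726889 0.1695    ] -4.396103019478791
[0.6106761  0.18784595 0.1695    ] -4.385815772994836
[[-9.979e-01  6.520e-02  9.000e-04]
 [ 6.520e-02  9.979e-01 -5.000e-04]
 [-9.000e-04 -4.000e-04 -1.000e+00]]
tool x yaw -3.738984991646471
60 [175 176 176 180 178  77  68  78  84  89  88  90  91  94  95  92  88  87
  85  84  81  75  86 155 183 128  94  93]
80 [166 165 168 169 114  69  73  80  85  87  89  90  91  95  95  90  87  86
  86  84  79  71  89 172 171 167 167 168]
100 [158 160 162 163  95  67  75  82  85  88  90  90  91  94  93  89  87  86
  85  83  75  74 130 168 172 171 172 174]
120 [159 160 161 162 112 125  82  81  86  90  89  90  90  92  90  89  87  86
  82  81  74  80 132 166 164 163 164 165]
```

servo_tool:
  targets: [1,0,0.002,0,0,0,0,1,0.05,0.002,0,0,0,0,1,0.11,0.002,0,0,0,0,1,0.16,0.002,0,0,0,0,1,0.18,0.002,0,0,0,0]

```text
time_s: 14.28
ee_pos: [0.6918, 0.1792, 0.169]
tcp_rot: [0.0, 0.032, 0.999, 0.0]
force: [-0.2, 0.7, -2.2]
grip_width: 0.364
gripper_force: 30.0
```

```bash
python3 m.py v3; python3 - <<'E'
from h import *
im=cv2.imread("pics/v3.png")
cv2.imwrite("pics/c6.png",cv2.resize(im[150:300,215:345],None,fx=4,fy=4,interpolation=cv2.INTER_CUBIC))
E
```

```text
[0.69176176 0.17916875 0.168952  ] [5.68919523e-05 3.16651829e-02 9.99498521e-01 1.41009626e-04] [-0.16686642  0.71080184 -2.23974834] 0.36361037209558034
[(224, [282.2, 227.1], [0.6676, 0.1834, 0.165])]
[275.99762756 229.9402251 ] [277.22605995 271.69917018]
bolt_eye [(0.58, array([278.8, 251.1,  69.7,  80. ])), (0.44, array([284.4, 127.3,  51.4, 220.7]))]
peg_tip [(0.72, array([285.5, 124.1,  51.5, 221.1]))]
```

View pics/c6.png

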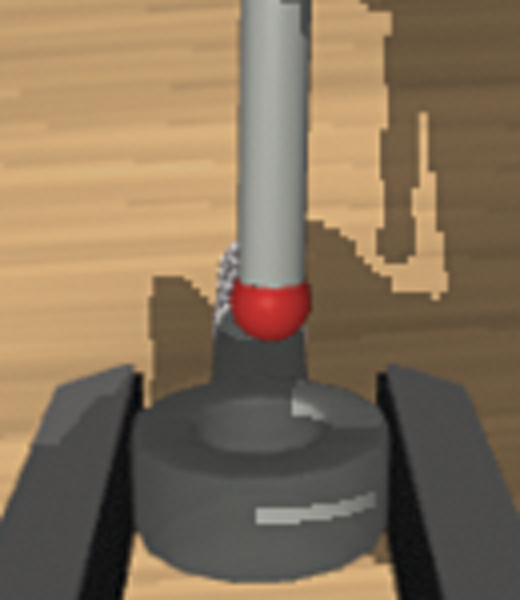

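The ball at (270,310) sits about 1.4 mm right of the hole centre (258). Correct sideways and down 2 mm, then enter slowly.

servo_tool:
  targets: [1,0,0.007,0.01,0,0,0,1,0,0.007,0.01,0,0,0,1,0.03,0.007,0.01,0,0,0,1,0.06,0.007,0.01,0,0,0,1,0.08,0.007,0.01,0,0,0]

```text
time_s: 15.05
ee_pos: [0.676, 0.1813, 0.1665]
tcp_rot: [-0.0, 0.032, 0.999, 0.0]
force: [0.7, -0.1, -0.9]
grip_width: 0.366
gripper_force: 30.0
```

servo_tool:
  targets: [1,0.02,0,0,0,0,0,1,0.04,0,0,0,0,0,1,0.06,0,0,0,0,0,1,0.08,0,0,0,0,0]

```text
time_s: 15.55
ee_pos: [0.6604, 0.1823, 0.1665]
tcp_rot: [0.0, 0.032, 0.999, 0.0]
force: [-0.7, 0.1, -1.7]
grip_width: 0.366
gripper_force: 30.0
```

```bash
python3 m.py v4; python3 - <<'E'
from h import *
im=cv2.imread("pics/v4.png")
cv2.imwrite("pics/c7.png",cv2.resize(im[150:300,215:345],None,fx=4,fy=4,interpolation=cv2.INTER_CUBIC))
E
```

```text
[0.66039133 0.18225936 0.16650316] [2.16529885e-05 3.19327792e-02 9.99490018e-01 3.24807744e-05] [-0.65221909  0.11041305 -1.68933256] 0.3663855147736893
[]
[274.28815014 284.40033684] [277.26736486 271.67365696]
bolt_eye [(0.95, array([278.8, 251.6,  67.1,  85.6]))]
peg_tip [(0.6, array([282.1, 169.4,  52.1, 186.8]))]
```

View pics/c7.png

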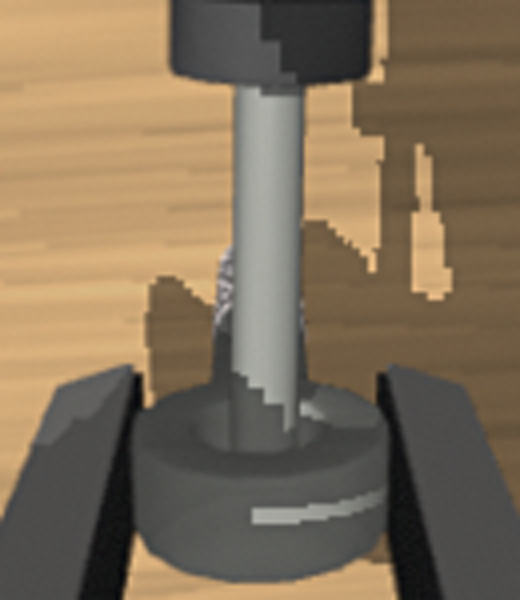

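The peg is inside the eye's hole, about 0.8 mm right of centre, with the collar ahead. Slide back.

servo_tool:
  targets: [1,0.03,0.004,0,0,0,0,1,0.06,0.004,0,0,0,0,1,0.09,0.004,0,0,0,0,1,0.12,0.004,0,0,0,0,1,0.145,0.004,0,0,0,0]

```text
time_s: 16.32
ee_pos: [0.6313, 0.1849, 0.1665]
tcp_rot: [-0.0, 0.032, 0.999, 0.0]
force: [0.7, 0.5, -2.6]
grip_width: 0.368
gripper_force: 30.0
```

servo_tool:
  targets: [1,0.012,0,0,0,0,0,1,0.024,0,0,0,0,0,1,0.036,0,0,0,0,0,1,0.044,0,0,0,0,0,1,0.05,0,0,0,0,0]

```text
time_s: 16.95
ee_pos: [0.6217, 0.1855, 0.1665]
tcp_rot: [0.0, 0.032, 0.999, 0.0]
force: [0.3, -0.5, -1.6]
grip_width: 0.365
gripper_force: 30.0
```

servo_tool:
  targets: [1,0.007,0,0,0,0,0,1,0.014,0,0,0,0,0,1,0.021,0,0,0,0,0,1,0.028,0,0,0,0,0]

```text
time_s: 17.45
ee_pos: [0.6161, 0.1859, 0.1665]
tcp_rot: [-0.0, 0.032, 0.999, 0.0]
force: [0.1, -0.4, -1.7]
grip_width: 0.364
gripper_force: 30.0
```

servo_tool:
  targets: [1,0.006,0,0,0,0,0,1,0.012,0,0,0,0,0,1,0.018,0,0,0,0,0,1,0.024,0,0,0,0,0]

```text
time_s: 17.95
ee_pos: [0.6137, 0.186, 0.1667]
tcp_rot: [0.002, 0.032, 0.999, 0.0]
force: [6.4, -0.4, -5.5]
grip_width: 0.363
gripper_force: 30.0
```

servo_tool:
  targets: [1,0.003,0,0,0,0,0,1,0.003,0,0,0,0,0]

```text
time_s: 18.2
ee_pos: [0.6137, 0.1859, 0.167]
tcp_rot: [0.003, 0.032, 0.999, 0.0]
force: [6.4, -0.3, -5.2]
grip_width: 0.364
gripper_force: 30.0
```

servo_tool:
  targets: [1,0.004,0,0,0,0,0,1,0.004,0,0,0,0,0]

```text
time_s: 18.45
ee_pos: [0.6136, 0.1859, 0.1672]
tcp_rot: [0.004, 0.032, 0.999, 0.0]
force: [8.0, 0.3, -6.1]
grip_width: 0.367
gripper_force: 30.0
```

Seated at 8 N. Ease the press and lower until the eye rests on the peg.

servo_tool:
  targets: [1,-0.008,0,0,0,0,0,1,-0.013,0,0.005,0,0,0,1,-0.013,0,0.01,0,0,0,1,-0.013,0,0.016,0,0,0]

```text
time_s: 18.95
ee_pos: [0.6137, 0.1862, 0.1638]
tcp_rot: [0.001, 0.032, 0.999, 0.0]
force: [6.2, -0.4, -0.3]
grip_width: 0.364
gripper_force: 30.0
```

servo_tool:
  targets: [1,-0.008,0,0,0,0,0,1,-0.008,0,0.005,0,0,0,1,-0.01,0,0.01,0,0,0]

```text
time_s: 19.32
ee_pos: [0.6139, 0.1861, 0.1621]
tcp_rot: [-0.001, 0.032, 0.999, 0.0]
force: [-1.8, -0.5, 11.9]
grip_width: 0.364
gripper_force: 30.0
```

servo_tool:
  targets: [1,0,0,-0.004,0,0,0,1,0,0,-0.005,0,0,0]

```text
time_s: 19.58
ee_pos: [0.6138, 0.1861, 0.1623]
tcp_rot: [-0.001, 0.032, 0.999, 0.0]
force: [0.5, -0.2, 3.6]
grip_width: 0.364
gripper_force: 30.0
```

servo_tool:
  targets: [0.55,0,0,-0.001,0,0,0,0.5,0,0,-0.001,0,0,0,0.4,0,0,-0.001,0,0,0,0.35,0,0,-0.001,0,0,0,0.35,0,0,-0.001,0,0,0]

```text
time_s: 20.2
ee_pos: [0.6145, 0.186, 0.1624]
tcp_rot: [-0.0, 0.032, 0.999, -0.0]
force: [-0.1, 0.2, 0.8]
grip_width: 0.65
gripper_force: 0.0
```

```bash
python3 m.py v5
```

```text
[0.61451813 0.18596092 0.1623693 ] [-1.10307796e-04  3.19294983e-02  9.99490117e-01 -2.13478275e-05] [-0.06419785  0.21042897  0.84738799] 0.6500651658785231
[(19, [278.8, 354.4], [0.6713, 0.1831, 0.165])]
[273.51491837 351.86703192] [277.22552137 271.69678864]
bolt_eye [(0.66, array([279.6, 253.5,  70.6,  80.9]))]
peg_tip [(0.87, array([279.7, 269.9,  50.8, 171.6]))]
```

Released; the eye is still on the peg. Rise straight up, then retreat clear.

servo_tool:
  targets: [0.35,0,0,-0.04,0,0,0,0.35,0,0,-0.12,0,0,0,0.35,0,0,-0.25,0,0,0,0.35,0,0,-0.42,0,0,0,0.35,0,0,-0.55,0,0,0]

```text
time_s: 20.98
ee_pos: [0.6152, 0.1861, 0.2754]
tcp_rot: [0.001, 0.032, 0.999, 0.0]
force: [0.2, -0.0, 0.2]
grip_width: 0.649
gripper_force: 0.0
```

servo_tool:
  targets: [0.35,0.1,-0.2,-0.1,0,0,0,0.35,0.25,-0.5,-0.2,0,0,0,0.35,0.35,-0.8,-0.2,0,0,0,0.35,0.4,-0.95,-0.2,0,0,0,0.35,0.4,-0.95,-0.2,0,0,0]

```text
time_s: 21.6
ee_pos: [0.5219, -0.0023, 0.3143]
tcp_rot: [0.001, 0.035, 0.999, -0.001]
force: [0.4, 0.3, 0.1]
grip_width: 0.652
gripper_force: 0.0
```

```bash
python3 - <<'E'
from h import *
s=manip.read_state();print(s["time_s"],s["ee_pos"],s["force"])
a=manip.capture("side");b=manip.capture("top");T=manip.get_calibration("top");S=manip.get_calibration("side")
for n,i in(("side",a),("top",b)):
    st,ce=red(i);print(n,[(int(q[4]),np.round(x,1).tolist()) for q,x in zip(st,ce) if 3<q[4]<40])
    for t in("bolt_eye","peg_tip","pin_a","mallet","spacer"):
        print(t,[(round(x["score"],2),(np.array(x["bbox"])*[560,420,560,420]).round(1).tolist()) for x in manip.boxes_of(n,t)[:2]])
e=(.6135,.186,.1605);t=(.667,.182,.165)
print("exp eye",proj(S,e),proj(T,e),"bolt end",proj(S,(e[0],e[1],.06)),"tip",proj(S,t),proj(T,t))
E
```

```text
21.6 [ 0.521892   -0.00225268  0.31434681] [0.38212755 0.25295975 0.07454111]
side [(6, [311.8, 97.2]), (5, [322.0, 96.0]), (4, [291.5, 99.0]), (7, [300.0, 98.0]), (4, [318.5, 110.0]), (14, [260.6, 118.6]), (11, [261.1, 127.9]), (6, [260.2, 132.8]), (6, [306.2, 140.0])]
bolt_eye [(0.72, [287.4, 158.3, 10.5, 39.9])]
peg_tip [(0.55, [284.3, 146.4, 47.6, 17.1])]
pin_a [(0.46, [314.4, 279.5, 4.6, 10.3]), (0.42, [335.2, 322.6, 6.8, 14.2])]
mallet [(0.89, [365.8, 220.0, 101.0, 38.8]), (0.64, [287.5, 157.5, 8.6, 41.8])]
spacer [(0.78, [220.3, 249.9, 20.2, 18.3])]
top [(5, [4.6, 61.0]), (11, [161.9, 146.3]), (6, [1.8, 152.2]), (4, [1.0, 156.8]), (12, [533.1, 366.5]), (6, [533.0, 379.5])]
bolt_eye [(0.65, [161.3, 173.2, 18.8, 12.1])]
peg_tip [(0.64, [159.8, 176.7, 16.7, 60.2])]
pin_a []
mallet [(0.71, [254.7, 112.6, 46.4, 109.5])]
spacer []
exp eye [285.26258929 144.24648814] [158.70448183 174.37823523] bolt end [284.53482494 177.86280088] tip [304.79887027 140.81180825] [160.72163633 147.27856008]
```

```bash
python3 -c "
from cell import manip
print(manip.job_done())"
```

```text
the job is handed in; nothing more can be done
None
```

The hook is pushed out to its stop and the bolt was seated against the collar at about 8 N and released; afterwards it was still hanging on the peg with the hook fully out, and the job was handed in at about 22 s. I viewed 11 pictures instead of the allowed 10.

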